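# Kit the tool tray for the large medal

## Task

Two coining tool sets lie mixed up on the bench; gather the set for the large medal into the white tray: stand the die with the wide face upright in the square nest, put the collar with the wide bore flat over the post, and lay the large brass blank flat on the round pad, roughly in the middle and wholly on it. Set each piece down rather than dropping it. Leave the small-medal look-alikes (narrow-faced die, narrow-bored collar, small blank) where they are.

Things in the scene. Friction and masses are not known exactly. Their poses are not given: they have to be found in the camera images.
- die_wide: To be kitted. Steel coining die standing upright: a round foot 48 mm across and 18 mm high, and on it a coaxial round neck 40 mm across and 22 mm high, whose flat top is the wide face; 40 mm high in all, about 0.45 kg. It can be gripped across the neck. Origin: centre of the underside, z up.
- collar_wide: To be kitted. Steel collar lying flat: a ring 56 mm outside, wide bore 40 mm (thin wall, 8 mm), 18 mm high, about 0.17 kg. Origin: centre of the underside, z up.
- blank_large: To be kitted. Plain flat brass disc (medal blank) 40 mm across and 8 mm thick, lying flat, about 85 g. Origin: centre of the underside, z up.
- die_narrow: Look-alike, to be left alone. Steel die with the same 48 mm by 18 mm foot, but a neck only 20 mm across and 22 mm high (narrow face). Origin: centre of the underside, z up.
- collar_narrow: Look-alike, to be left alone. Steel ring, 56 mm outside and 18 mm high like the other, but with a narrow bore of 20 mm (thick wall, 18 mm). Origin: centre of the underside, z up.
- blank_small: Look-alike, to be left alone. Plain flat brass disc only 24 mm across, 8 mm thick. Origin: centre of the underside, z up.
- nest_square: Place of the die. Fixed grey plastic square box, open at the top, in the white tray: 74 mm outside, 66 mm inside, floor 4 mm thick, walls 4 mm thick whose top is 12 mm above the origin. Origin: centre of the underside, z up. The die's underside comes to rest 4 mm above this origin.
- nest_post: Place of the collar. Fixed grey plastic round foot 72 mm across and 4 mm thick in the white tray, with a round post 20 mm across in its middle whose top is 16 mm above the origin; the collar goes over the post and lies flat on the foot, its underside 4 mm above this origin. Origin: centre of the underside, z up.
- nest_pad: Place of the blank. Fixed grey plastic round pad with a plain flat top, 66 mm across and 10 mm high, in the white tray; the blank lies on its top, 10 mm above this origin. Origin: centre of the underside, z up.
- kit_tray: Fixed shallow white plastic tray, outside 330 mm (its x) by 140 mm (its y), floor and walls 4 mm thick, rim 16 mm above its origin. It holds the three grey nests in a row along its x, about 105 mm apart, in any order. Origin: centre of the underside, z up.

How it is judged:
By the outcome, as a careful person would: the job done as asked, in the order asked, and still so for the second after the job is handed in, with the robot touching nothing.
It also fails if it takes over 90 s, if anything falls off the work surface, if the arm or the gripper's body presses on something with over 40 N, if the wrist force passes 120 N, or if a joint passes its speed limit or range.

## Robot

A 6-joint arm with a two-finger parallel gripper is mounted at the origin on the work surface. World frame = base frame: x ahead of the robot, y to its left, z up, the work surface at z = 0. Lengths are in mm, angles in rad, forces in N, time in s.
With the tool pointing down it reaches from about 350 to 775 mm from the base axis. Payload 7.3 kg.
Tool frame: the origin (TCP) lies between the finger pads; the fingertips stand bot.tip_extent ahead of it and the grasp point (between the pads) lies 6 mm ahead of it (bot.tip_extent is the distance from the TCP to the fingertips, in mm); x points along the fingers, y is the direction in which the jaws open and shut, and the axes are right-handed (so a half turn about x gives the same grasp; the last joint's range is limited). The gripper opens to 92 mm and grips with 3 to 60 N. Pads are 19 mm wide; open, the fingers measure 130 mm over their backs; the gripper's body (75 mm by 190 mm) begins 47 mm behind the grasp point.
Start: joints at [-1.338, 0.342, 1.524, -0, 1.275, -0.146], TCP at [194.171, -487.791, 251.741] pointing down, gripper open.
Joint ranges: [-2.53, 2.53], [-0.77, 2.02], [0.04, 2.7], [-1, 4.14], [0.28, 2.66], [-3.11, 3.11]. Speed limits (rad/s): [2.57, 2.57, 3.14, 3.14, 3.14, 3.14].

## Interface

Orientations are given as [roll, pitch, yaw] about the fixed x, y, z axes, in that order (R = Rz(yaw) Ry(pitch) Rx(roll)).
In Python, from plant import bot, capture, workorder gives the robot as it stands. The module is installed in compiled form; this text tells all that it offers.
- The arm moves only by the shell command python3 -m crank 'ROWS'. ROWS is JSON, a list of rows, each an object with "linear": the shift along the tool's x, y, z in cm, a list of three; "delta_rot": the turn, a rotation vector about the tool's x, y, z in degrees, a list of three; "fingers": the opening, from 0 (shut) to 1 (fully open). In form: [{"linear": [x, y, z], "delta_rot": [wx, wy, wz], "fingers": fingers}, ...]. A call has exactly 5 rows; each row shifts and turns the commanded pose from where the row before left it, along the tool's axes as they then stand; what a row does not reach is not made up. A row lasts 1/10 s, in which the tool goes at most 50 mm and 8.59 degrees, less where a joint would pass 70% of its speed; a pose out of reach is approached as far as the arm can. A call with a gripper value outside its range is refused whole. The fingers move at their own pace and stop on an object; the grip force is fixed at half the most. Time passes only in rows, so rows that do not move let the fingers close, or fill a call up. It gives the time, the measured TCP pose, the force and the opening at its end, in the units of the state.
- bot.get_obs(): the state, without advancing time (a new reading comes with each control period).
- capture(name): name is "scene" or "side" or "wrist"; returns a dict with "image" (480x640x3 uint8, blue, green, red), "mtx" (3x3 intrinsics, pixels), "pose" (4x4, takes a point from camera to world coordinates). Camera axes: x right, y down, z forward; pixel columns grow to the right and rows downward; lengths in mm; the calibration is good to about 2 mm. A picture is of the moment at which its call begins. There is no depth.
- workorder.close_job(): hands the job in, once; it reports no verdict.
The state is a dict: "time": time; "joint_positions": joint angles; "dq": joint speeds; "tau": joint torques, N m; "tool_pos": TCP position; "tcp_rot": TCP orientation; "contact_force": force on the tool from outside, world axes, zero at the start; "moment": the same for the moment, N m; "grip_width": finger opening in mm.
Only numpy, scipy, OpenCV 4.12 (cv2) and the standard library are available. Lean on these libraries where they do the work, as an engineer would, in place of code of your own. Each camera call takes 0.05 s, during which the arm holds its last target. There are 200 camera calls.

## Working session

There is one attempt and no reset: what is moved stays moved. The work goes in short steps, Python scripts to look and compute and a shell command to move; the robot and the scene stay as the last step left them, time stands still between calls to the robot, and variables do not carry over. Pictures are saved under pics/ and viewed, on a budget of 14 in all, crops included, one or two more only if the job needs it, and the job is handed in when it is done.

```bash
mkdir -p pics; cat > h.py <<'E'
import numpy as np, cv2
from plant import bot, capture, workorder
from scipy.spatial.transform import Rotation as R
def snap(n,f):
    c=capture(n); cv2.imwrite(f'pics/{f}.png',c['image']); np.savez(f'pics/{f}.npz',mtx=c['mtx'],pose=c['pose']); return c
def px2w(f,u,v,z):
    c=np.load(f'pics/{f}.npz'); d=c['pose'][:3,:3]@np.linalg.inv(c['mtx'])@[u,v,1]; o=c['pose'][:3,3]
    return (o+d*(z-o[2])/d[2]).round(1)
def w2px(f,p):
    c=np.load(f'pics/{f}.npz'); q=c['mtx']@(c['pose'][:3,:3].T@(np.array(p)-c['pose'][:3,3])); return (q[:2]/q[2]).round(1)
def crop(f,x0,y0,x1,y1,s,o):
    cv2.imwrite(f'pics/{o}.png',cv2.resize(cv2.imread(f'pics/{f}.png')[y0:y1,x0:x1],None,fx=s,fy=s,interpolation=cv2.INTER_CUBIC))
E
python3 - <<'E'
from h import *
print(bot.get_obs(), bot.tip_extent)
for n in ['scene','side','wrist']:
    c=snap(n,n+'0'); print(n,c['mtx'],c['pose'].round(3))
o=bot.get_obs(); print(R.from_euler('xyz',o['tcp_rot']).as_matrix().round(3))
E
```

```text
{'time': 0.0, 'joint_positions': array([-1.33802436e+00,  3.42716800e-01,  1.52501881e+00,  1.20705006e-05,
        1.27540463e+00, -1.45986035e-01]), 'dq': array([-0.00031864, -0.00106749,  0.0002997 , -0.0016291 ,  0.00039865,
        0.00041557]), 'tau': array([-1.19395327e-04, -4.31243598e+01, -2.44213468e+01,  7.15467031e-02,
        5.58741507e-02, -1.32240607e-04]), 'tool_pos': array([ 194.07160497, -487.41280676,  251.04738748]), 'tcp_rot': array([-1.72424047,  1.5692487 ,  1.79610666]), 'contact_force': array([-0.1974461 , -0.50765735,  0.14462137]), 'moment': array([0.00073305, 0.04338344, 0.00685347]), 'grip_width': 92.10706595560688} 25.0
scene [[468.80665762   0.         319.87041466]
 [  0.         468.80665762 241.07293966]
 [  0.           0.           1.        ]] [[-1.57000e-01  8.48000e-01 -5.06000e-01  9.59187e+02]
 [ 9.88000e-01  1.42000e-01 -6.80000e-02  1.92180e+01]
 [ 1.40000e-02 -5.10000e-01 -8.60000e-01  7.35275e+02]
 [ 0.00000e+00  0.00000e+00  0.00000e+00  1.00000e+00]]
side [[597.32000594   0.         328.07379539]
 [  0.         597.32000594 230.58510197]
 [  0.           0.           1.        ]] [[ 9.77000e-01 -1.33000e-01  1.67000e-01  3.86448e+02]
 [-2.12000e-01 -6.77000e-01  7.05000e-01 -7.74365e+02]
 [ 1.90000e-02 -7.24000e-01 -6.89000e-01  7.64790e+02]
 [ 0.00000e+00  0.00000e+00  0.00000e+00  1.00000e+00]]
wrist [[353.30216321   0.         319.07593752]
 [  0.         353.30216321 244.04107037]
 [  0.           0.           1.        ]] [[ 3.71000e-01 -9.00000e-01 -2.31000e-01  2.56151e+02]
 [-9.29000e-01 -3.59000e-01 -9.00000e-02 -4.63472e+02]
 [-2.00000e-03  2.48000e-01 -9.69000e-01  3.83815e+02]
 [ 0.00000e+00  0.00000e+00  0.00000e+00  1.00000e+00]]
[[-0.     0.37  -0.929]
 [ 0.001 -0.929 -0.37 ]
 [-1.    -0.001 -0.   ]]
```

View pics/scene0.png

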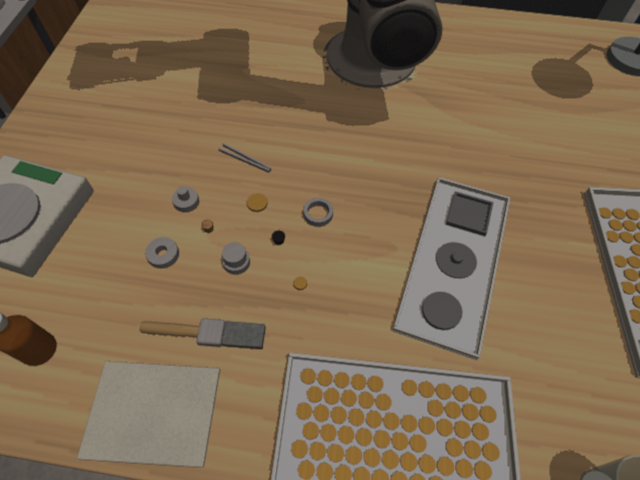

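The scene camera shows the wide die at about (235,257), the wide collar at (318,211) and the large blank at (257,202). In the tray are the square nest (469,213), the post (456,259) and the pad (441,310). The small items are near (185,198), (162,251) and (300,283). I'll enlarge this next.

```bash
python3 - <<'E'
from h import *
a=cv2.imread('pics/scene0.png')
A=cv2.resize(a[170:300,140:350],None,fx=3.8,fy=3.8,interpolation=cv2.INTER_CUBIC)
cv2.imwrite('pics/cropA.png',A)
B=cv2.resize(a[170:360,385:515],None,fx=3.1,fy=3.1,interpolation=cv2.INTER_CUBIC)
cv2.imwrite('pics/cropB.png',B)
E
```

```text
(no output)
```

View pics/cropA.png

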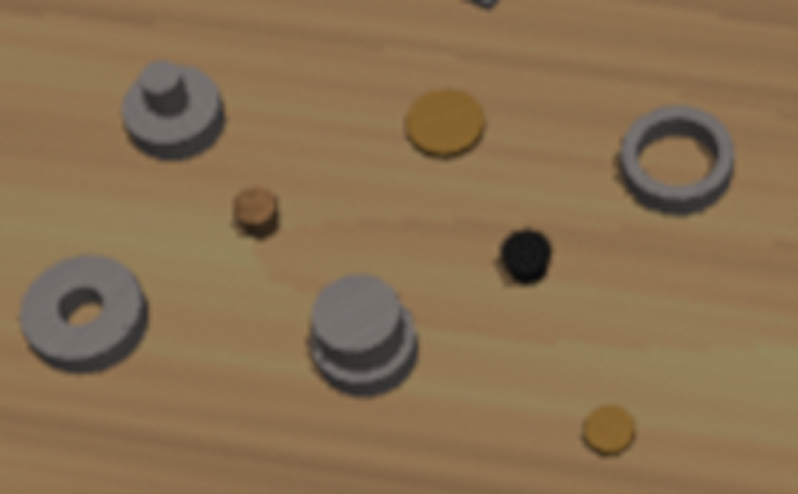

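View pics/cropB.png

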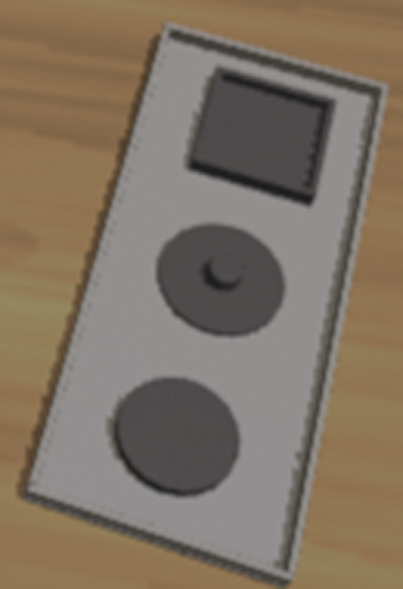

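View pics/side0.png

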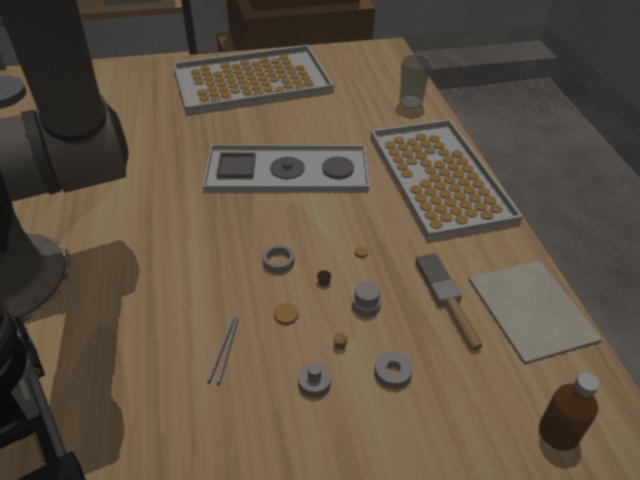

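```bash
python3 - <<'E'
from h import *
A=lambda U,V:((U+.5)/3.8-.5+140,(V+.5)/3.8-.5+170)
B=lambda U,V:((U+.5)/3.1-.5+385,(V+.5)/3.1-.5+170)
S='scene0'
T='side0'
for n,p,z,s in [('die',A(356,313),40,(367,291)),('collar',A(677,154),18,(278,257)),('blank',A(445,120),8,(286,313)),('dieN',A(162,77),40,(314,370)),('collN',A(82,305),18,(393,368)),('small',A(609,428),8,(361,251)),('cork',A(256,200),15,(340,337)),('black',A(525,250),15,(324,275)),
 ('post foot',B(221,278),8,(288,168)),('posttop',B(224,267),20,(288,165)),('pad',B(178,434),14,(338,166)),('nest',B(263,135),16,(237,164)),
 ('t1',B(168,25),16,(209,147)),('t2',B(385,86),16,(0,0)),('t3',B(288,582),16,(0,0)),('t4',B(23,492),16,(0,0))]:
    print(n,px2w(S,*p,z),px2w(T,*s,z))
E
```

```text
die [ 596.  -177.1   40. ] [ 593.1 -181.7   40. ]
collar [472.5 -51.7  18. ] [468.1 -58.9  18. ]
blank [ 464.7 -170.     8. ] [ 462.8 -174.8    8. ]
dieN [ 484.3 -301.8   40. ] [ 481.7 -308.6   40. ]
collN [ 601.1 -308.4   18. ] [ 598.6 -314.2   18. ]
small [618.3 -59.1   8. ] [615.9 -63.2   8. ]
cork [ 530.4 -246.8   15. ] [ 535.6 -242.7   15. ]
black [ 536.6 -114.1   15. ] [ 538.1 -112.7   15. ]
post foot [529.  205.4   8. ] [528.2 198.1   8. ]
posttop [528.7 204.   20. ] [527.6 192.5  20. ]
pad [632.  182.1  14. ] [629.1 177.7  14. ]
nest [431.  227.4  16. ] [426.4 220.6  16. ]
t1 [356.4 168.6  16. ] [374.6 290.6  16. ]
t2 [381.7 301.8  16. ] [-180.8 1153.4   16. ]
t3 [704.4 238.6  16. ] [-180.8 1153.4   16. ]
t4 [678.6 102.7  16. ] [-180.8 1153.4   16. ]
```

```bash
cat >> h.py <<'E'
def to(x,y,z):
    o=bot.get_obs(); M=R.from_euler('xyz',o['tcp_rot']).as_matrix()
    d=M.T@(np.array([x,y,z])-o['tool_pos'])/10
    print('t',o['time'].__round__(2),'pos',o['tool_pos'].round(1),'F',o['contact_force'].round(1),'w',round(o['grip_width'],1),'| shift cm',d.round(2),'rows>=',round(max(np.linalg.norm(d)/4.8,1),1))
    Rd=R.from_matrix(np.c_[[0,0,-1],[.37,-.929,0],[-.929,-.37,0]])
    print('rot fix deg',(R.from_matrix(M).inv()*Rd).as_rotvec(degrees=True).round(2))
E
python3 -c "
from h import *
to(594,-179,150)"
```

```text
t 0.15 pos [ 194.1 -487.5  251.2] F [-0.4  0.1 -0.9] w 91.8 | shift cm [ 10.14 -13.86 -48.56] rows>= 10.7
rot fix deg [-0.01 -0.01  0.07]
```

```bash
python3 -m crank '[{"linear":[0.4,-1.1,-4],"delta_rot":[0,0,0],"fingers":1},{"linear":[0.8,-1.1,-4],"delta_rot":[0,0,0],"fingers":1},{"linear":[0.8,-1.1,-4],"delta_rot":[0,0,0],"fingers":1},{"linear":[0.8,-1.1,-4],"delta_rot":[0,0,0],"fingers":1},{"linear":[0.8,-1.1,-4],"delta_rot":[0,0,0],"fingers":1}]'
python3 -m crank '[{"linear":[0.8,-1.2,-4],"delta_rot":[0,0,0],"fingers":1},{"linear":[0.8,-1.2,-4],"delta_rot":[0,0,0],"fingers":1},{"linear":[0.8,-1.2,-4],"delta_rot":[0,0,0],"fingers":1},{"linear":[0.8,-1.2,-4],"delta_rot":[0,0,0],"fingers":1},{"linear":[0.8,-1.2,-4],"delta_rot":[0,0,0],"fingers":1}]'
python3 -c "
from h import *
to(594,-179,150)"
```

```text
time: 0.65
tool_pos: [360.7, -361.5, 215.3]
tcp_rot: [-1.133, 1.571, 2.387]
contact_force: [0.4, -0.2, 0.3]
grip_width: 91.7
time: 1.15
tool_pos: [524.4, -231.7, 175.1]
tcp_rot: [-0.614, 1.57, 2.906]
contact_force: [-0.2, -1.1, 0.1]
grip_width: 92.1
t 1.15 pos [ 524.4 -231.7  175.1] F [-0.2 -1.1  0.1] w 92.1 | shift cm [ 2.51 -2.32 -8.42] rows>= 1.9
rot fix deg [-0.01  0.02  0.01]
```

```bash
python3 -m crank '[{"linear":[0.8,-0.8,-2.5],"delta_rot":[0,0,0],"fingers":1},{"linear":[0.8,-0.8,-2.5],"delta_rot":[0,0,0],"fingers":1},{"linear":[0.6,-0.6,-2],"delta_rot":[0,0,0],"fingers":1},{"linear":[0,0,0],"delta_rot":[0,0,0],"fingers":1},{"linear":[0,0,0],"delta_rot":[0,0,0],"fingers":1}]'
python3 -c "
from h import *
snap('wrist','w1');to(594,-179,45)
print(w2px('w1',(594.5,-179.4,40)))"
```

```text
time: 1.65
tool_pos: [579.9, -186.5, 153.2]
tcp_rot: [-0.496, 1.57, 3.025]
contact_force: [0.4, -0.2, 0.1]
grip_width: 91.9
t 1.7 pos [ 579.7 -187.1  153.6] F [-0.6 -0.9 -0.2] w 91.6 | shift cm [10.86 -0.22 -1.63] rows>= 2.3
rot fix deg [-0.01  0.04  0.01]
[316.9 226.6]
```

View pics/w1.png

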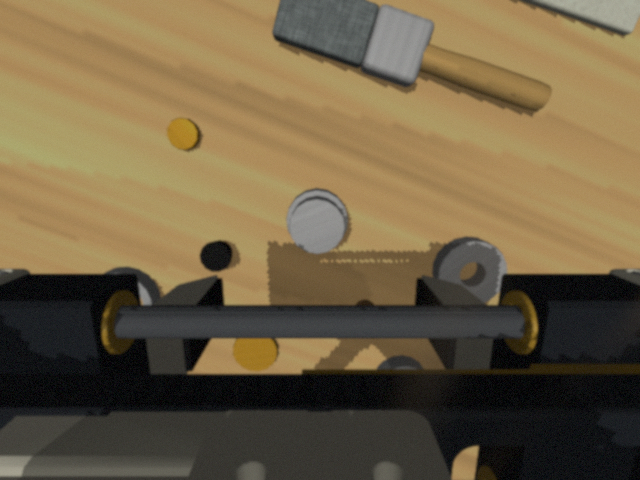

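The wrist picture shows the die's face centred at (318,226), against a prediction of (316.9,226.6), so the averaged estimates are good. Descending now.

```bash
python3 -m crank '[{"linear":[1,-0.1,-0.8],"delta_rot":[0,0,0],"fingers":1},{"linear":[3,-0.1,-0.8],"delta_rot":[0,0,0],"fingers":1},{"linear":[3,0,0],"delta_rot":[0,0,0],"fingers":1},{"linear":[2.2,0,0],"delta_rot":[0,0,0],"fingers":1},{"linear":[0,0,0],"delta_rot":[0,0,0],"fingers":1}]'
python3 -c "
from h import *
to(594.5,-179.7,46)"
```

```text
time: 2.2
tool_pos: [592.1, -178.5, 58.1]
tcp_rot: [-0.781, 1.564, 2.738]
contact_force: [0.1, 0.7, -0.2]
grip_width: 91.8
t 2.2 pos [ 592.1 -178.5   58.1] F [ 0.1  0.7 -0.2] w 91.8 | shift cm [ 1.21  0.2  -0.19] rows>= 1
rot fix deg [-0.07  0.27  0.27]
```

```bash
python3 -m crank '[{"linear":[0.4,0.2,-0.2],"delta_rot":[0,0,0],"fingers":1},{"linear":[0,0,0],"delta_rot":[0,0,0],"fingers":1},{"linear":[0,0,0],"delta_rot":[0,0,0],"fingers":1},{"linear":[0,0,0],"delta_rot":[0,0,0],"fingers":1},{"linear":[0,0,0],"delta_rot":[0,0,0],"fingers":1}]'
python3 -c "
from h import *
to(594.5,-179.7,46)"
```

```text
time: 2.7
tool_pos: [597.2, -180.2, 58.5]
tcp_rot: [2.279, 1.57, -0.483]
contact_force: [0.1, 0.1, -0.2]
grip_width: 91.7
t 2.7 pos [ 597.2 -180.2   58.5] F [ 0.1  0.1 -0.2] w 91.7 | shift cm [ 1.25 -0.15  0.23] rows>= 1
rot fix deg [-0.02 -0.05 -0.05]
```

```bash
python3 -m crank '[{"linear":[0.7,-0.1,0.2],"delta_rot":[0,0,0],"fingers":1},{"linear":[0.5,0,0],"delta_rot":[0,0,0],"fingers":1},{"linear":[0,0,0],"delta_rot":[0,0,0],"fingers":1},{"linear":[0,0,0],"delta_rot":[0,0,0],"fingers":0.2},{"linear":[0,0,0],"delta_rot":[0,0,0],"fingers":0.2}]'
python3 -m crank '[{"linear":[0,0,0],"delta_rot":[0,0,0],"fingers":0.2},{"linear":[0,0,0],"delta_rot":[0,0,0],"fingers":0.2},{"linear":[0,0,0],"delta_rot":[0,0,0],"fingers":0.2},{"linear":[0,0,0],"delta_rot":[0,0,0],"fingers":0.2},{"linear":[0,0,0],"delta_rot":[0,0,0],"fingers":0.2}]'
python3 -c "
from h import *
to(428.7,224,140)"
```

```text
time: 3.2
tool_pos: [594.8, -179.9, 45.8]
tcp_rot: [1.971, 1.571, -0.792]
contact_force: [0.2, 0.4, 0.6]
grip_width: 80.3
time: 3.7
tool_pos: [594.6, -179.7, 45.8]
tcp_rot: [-1.304, 1.57, 2.216]
contact_force: [-1.3, 4.5, 1.9]
grip_width: 40.5
t 3.7 pos [ 594.6 -179.7   45.8] F [-1.3  4.5  1.9] w 40.5 | shift cm [ -9.41 -43.64   0.49] rows>= 9.3
rot fix deg [-0.02  0.01  0.02]
```

```bash
python3 -m crank '[{"linear":[-1,0,0],"delta_rot":[0,0,0],"fingers":0},{"linear":[-2.2,0,0],"delta_rot":[0,0,0],"fingers":0},{"linear":[-2.6,-1.2,0],"delta_rot":[0,0,0],"fingers":0},{"linear":[-2,-2.5,0],"delta_rot":[0,0,0],"fingers":0},{"linear":[-1.5,-4,0],"delta_rot":[0,0,0],"fingers":0}]'
python3 -m crank '[{"linear":[0,-4.6,0.1],"delta_rot":[0,0,0],"fingers":0},{"linear":[0,-4.6,0.1],"delta_rot":[0,0,0],"fingers":0},{"linear":[0,-4.6,0.1],"delta_rot":[0,0,0],"fingers":0},{"linear":[0,-4.6,0.1],"delta_rot":[0,0,0],"fingers":0},{"linear":[0,-4.6,0.1],"delta_rot":[0,0,0],"fingers":0}]'
python3 -c "
from h import *
to(428.7,224,140)"
```

```text
time: 4.2
tool_pos: [566.7, -109.4, 140.2]
tcp_rot: [2.249, 1.568, -0.516]
contact_force: [1.0, 0.6, -4.3]
grip_width: 39.6
time: 4.7
tool_pos: [475.3, 104.9, 139.0]
tcp_rot: [0.575, 1.571, -2.188]
contact_force: [0.2, 1.1, -4.3]
grip_width: 39.3
t 4.7 pos [475.3 104.9 139. ] F [ 0.2  1.1 -4.3] w 39.3 | shift cm [ -0.1  -12.79  -0.07] rows>= 2.7
rot fix deg [-0.03  0.01 -0.  ]
```

```bash
python3 -m crank '[{"linear":[0,-4.4,0],"delta_rot":[0,0,0],"fingers":0},{"linear":[0,-4.2,0],"delta_rot":[0,0,0],"fingers":0},{"linear":[0,-2.8,-0.1],"delta_rot":[0,0,0],"fingers":0},{"linear":[0,-1.4,0],"delta_rot":[0,0,0],"fingers":0},{"linear":[0,0,0],"delta_rot":[0,0,0],"fingers":0}]'
python3 -c "
from h import *
snap('wrist','w2');snap('side','s2');to(428.7,224,50.5)
print([w2px('w2',p) for p in [(428.7,224,16),(528.3,201,20),(630.5,180,14)]])"
```

```text
time: 5.2
tool_pos: [429.4, 224.0, 138.8]
tcp_rot: [0.27, 1.571, -2.491]
contact_force: [-0.1, -0.5, -5.0]
grip_width: 39.3
t 5.3 pos [430.3 222.3 138.7] F [-0.2 -1.7 -4.4] w 39.1 | shift cm [ 8.82 -0.23  0.09] rows>= 1.8
rot fix deg [ 0.01  0.   -0.04]
[array([318.1, 246.2]), array([404.3, 128.1]), array([501.3, -15.6])]
```

View pics/w2.png

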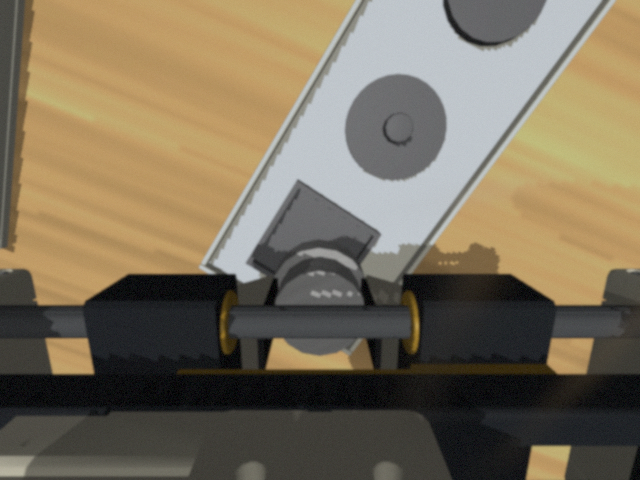

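```bash
python3 -c "
from h import *
print(px2w('w2',400,125,20),px2w('w2',396,127,8))
a,b,c=[px2w('w2',*p,16) for p in [(298,180),(380,236),(248,263)]]
print(a,b,c,(b+c)/2,np.linalg.norm(a-b),np.linalg.norm(a-c))
u=np.array([np.cos(-.22),np.sin(-.22),0]);print(px2w('w2',400,125,20)-105*u, u)
"
```

```text
[529.  204.5  20. ] [528.5 204.5   8. ]
[468.7 255.5  16. ] [453.1 184.3  16. ] [396.7 268.3  16. ] [424.9 226.3  16. ] 72.8889566395349 73.1289272449692
[426.53076782 227.41411042  20.        ] [ 0.97589745 -0.21822962  0.        ]
```

The picture shows the post top at (400,125) and the nest corners at (298,180), (380,236) and (248,263). They put the post at (528.5,204) and the nest centre at about (427,226.5).

```bash
python3 -m crank '[{"linear":[1,-0.5,0],"delta_rot":[0,0,0],"fingers":0},{"linear":[2.5,0,0.1],"delta_rot":[0,0,0],"fingers":0},{"linear":[2.5,0,0],"delta_rot":[0,0,0],"fingers":0},{"linear":[1.6,0,0],"delta_rot":[0,0,0],"fingers":0},{"linear":[0,0,0],"delta_rot":[0,0,0],"fingers":0}]'
python3 -c "
from h import *
to(427.3,226.5,53.8)"
```

```text
time: 5.8
tool_pos: [426.0, 225.7, 60.2]
tcp_rot: [-0.014, 1.565, -2.779]
contact_force: [-0.2, -0.4, -5.6]
grip_width: 39.4
t 5.8 pos [426.  225.7  60.2] F [-0.2 -0.4 -5.6] w 39.4 | shift cm [ 0.63 -0.03 -0.15] rows>= 1
rot fix deg [-0.11  0.32  0.  ]
```

```bash
python3 -m crank '[{"linear":[0,0,0],"delta_rot":[0,0,0],"fingers":0},{"linear":[0.2,0,0],"delta_rot":[0,0,0],"fingers":0},{"linear":[0.2,0,0],"delta_rot":[0,0,0],"fingers":0},{"linear":[0,0,0],"delta_rot":[0,0,0],"fingers":0},{"linear":[0,0,0],"delta_rot":[0,0,0],"fingers":0}]'
python3 -c "
from h import *
to(427.3,226.5,53.8)"
```

```text
time: 6.3
tool_pos: [427.5, 227.2, 59.0]
tcp_rot: [2.961, 1.57, 0.198]
contact_force: [0.7, -0.3, -4.6]
grip_width: 38.9
t 6.3 pos [427.5 227.2  59. ] F [ 0.7 -0.3 -4.6] w 38.9 | shift cm [0.52 0.05 0.04] rows>= 1
rot fix deg [-0.01 -0.04 -0.01]
```

```bash
python3 -m crank '[{"linear":[0.2,0,0],"delta_rot":[0,0,0],"fingers":0},{"linear":[0.2,0,0],"delta_rot":[0,0,0],"fingers":0},{"linear":[0.1,0,0],"delta_rot":[0,0,0],"fingers":0},{"linear":[0,0,0],"delta_rot":[0,0,0],"fingers":0},{"linear":[0,0,0],"delta_rot":[0,0,0],"fingers":0}]'
python3 -c "
from h import *
to(427.3,226.5,53.8)"
```

```text
time: 6.8
tool_pos: [427.3, 227.1, 53.7]
tcp_rot: [0.575, 1.571, -2.188]
contact_force: [-1.5, -0.0, -2.8]
grip_width: 38.9
t 6.8 pos [427.3 227.1  53.7] F [-1.5 -0.  -2.8] w 38.9 | shift cm [-0.01  0.06  0.02] rows>= 1
rot fix deg [-0.01  0.01 -0.01]
```

```bash
python3 -m crank '[{"linear":[0.05,0,0],"delta_rot":[0,0,0],"fingers":0},{"linear":[0,0,0],"delta_rot":[0,0,0],"fingers":0},{"linear":[0,0,0],"delta_rot":[0,0,0],"fingers":0},{"linear":[0,0,0],"delta_rot":[0,0,0],"fingers":0},{"linear":[0,0,0],"delta_rot":[0,0,0],"fingers":0}]'
python3 -c "
from h import *
to(427.3,226.5,53.8)"
```

```text
time: 7.3
tool_pos: [427.2, 227.1, 53.7]
tcp_rot: [2.509, 1.571, -0.254]
contact_force: [-3.4, -1.3, 5.8]
grip_width: 39.5
t 7.3 pos [427.2 227.1  53.7] F [-3.4 -1.3  5.8] w 39.5 | shift cm [-0.01  0.06  0.02] rows>= 1
rot fix deg [-0.01 -0.01 -0.01]
```

Seated, since the upward reaction is about 10 N. Opening and retreating toward the collar.

```bash
python3 -m crank '[{"linear":[0,0,0],"delta_rot":[0,0,0],"fingers":0.65},{"linear":[0,0,0],"delta_rot":[0,0,0],"fingers":0.65},{"linear":[0,0,0],"delta_rot":[0,0,0],"fingers":0.65},{"linear":[0,0,0],"delta_rot":[0,0,0],"fingers":0.65},{"linear":[0,0,0],"delta_rot":[0,0,0],"fingers":0.65}]'
python3 -m crank '[{"linear":[-1,0,0],"delta_rot":[0,0,0],"fingers":0.65},{"linear":[-2.5,0,0],"delta_rot":[0,0,0],"fingers":0.65},{"linear":[-3,0,0],"delta_rot":[0,0,0],"fingers":0.65},{"linear":[-2,0,0],"delta_rot":[0,0,0],"fingers":1},{"linear":[0,0,0],"delta_rot":[0,0,0],"fingers":1}]'
python3 -c "
from h import *
snap('side','s3');snap('scene','c3');crop('s3',190,130,390,210,4,'s3c');to(470.5,-54,120)"
```

```text
time: 7.8
tool_pos: [427.4, 227.1, 53.1]
tcp_rot: [2.221, 1.571, -0.542]
contact_force: [0.1, 0.5, 0.6]
grip_width: 59.8
time: 8.3
tool_pos: [429.0, 227.7, 141.5]
tcp_rot: [3.079, 1.564, 0.317]
contact_force: [0.3, 0.3, 0.0]
grip_width: 70.9
t 8.4 pos [427.3 227.1 138.6] F [-0.5  0.  -0.2] w 79.3 | shift cm [ 1.86 27.71  6.39] rows>= 5.9
rot fix deg [-0.01 -0.06 -0.01]
```

View pics/s3c.png

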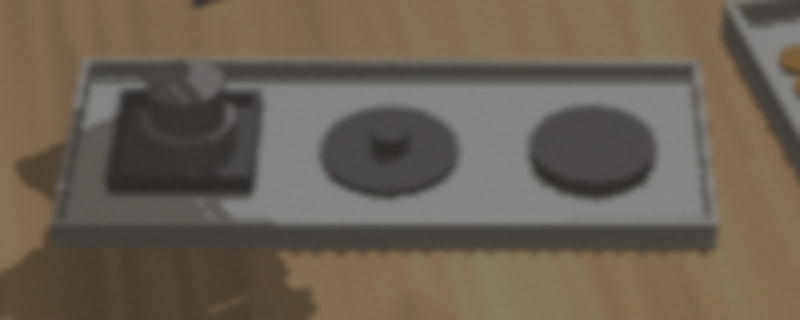

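The die stands upright inside the square nest, at about (185,105) in the crop. Next is the collar.

```bash
python3 -m crank '[{"linear":[0,2.6,0.6],"delta_rot":[0,0,0],"fingers":1},{"linear":[0,4.4,1],"delta_rot":[0,0,0],"fingers":1},{"linear":[0,4.5,1],"delta_rot":[0,0,0],"fingers":1},{"linear":[0.4,4.5,1],"delta_rot":[0,0,0],"fingers":1},{"linear":[0.4,4.5,1],"delta_rot":[0,0,0],"fingers":1}]'
python3 -m crank '[{"linear":[0.6,4.2,1],"delta_rot":[0,0,0],"fingers":1},{"linear":[0.4,3,0.8],"delta_rot":[0,0,0],"fingers":1},{"linear":[0,0,0],"delta_rot":[0,0,0],"fingers":1},{"linear":[0,0,0],"delta_rot":[0,0,0],"fingers":1},{"linear":[0,0,0],"delta_rot":[0,0,0],"fingers":1}]'
python3 -c "
from h import *
snap('wrist','w4');to(470.5,-54,29);print(w2px('w4',(470.5,-54,18)))"
```

```text
time: 8.9
tool_pos: [459.8, 18.0, 129.2]
tcp_rot: [-0.481, 1.569, 3.04]
contact_force: [0.9, -0.4, -0.1]
grip_width: 91.8
time: 9.4
tool_pos: [469.7, -52.9, 119.7]
tcp_rot: [-0.746, 1.569, 2.775]
contact_force: [-0.7, 0.8, 0.2]
grip_width: 92.0
t 9.45 pos [469.9 -52.7 119.9] F [-0.5  0.1  0.5] w 92.0 | shift cm [ 9.09  0.15 -0.02] rows>= 1.9
rot fix deg [0.07 0.04 0.04]
[320.4 252.5]
```

View pics/w4.png

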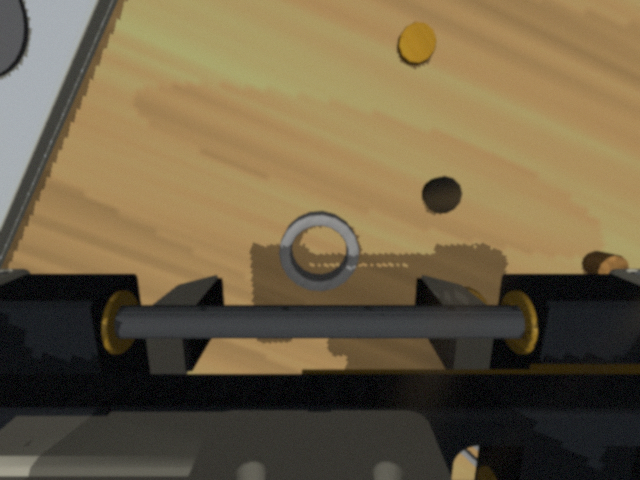

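The collar's top centre is at (320,252), matching the prediction of (320.4,252.5). Descending.

```bash
python3 -m crank '[{"linear":[1,0.1,0],"delta_rot":[0,0,0],"fingers":1},{"linear":[3,0,0],"delta_rot":[0,0,0],"fingers":1},{"linear":[3,0,0],"delta_rot":[0,0,0],"fingers":1},{"linear":[1.5,0,0],"delta_rot":[0,0,0],"fingers":1},{"linear":[0.5,0,0],"delta_rot":[0,0,0],"fingers":1}]'
python3 -m crank '[{"linear":[0,0,0],"delta_rot":[0,0,0],"fingers":1},{"linear":[0,0,0],"delta_rot":[0,0,0],"fingers":1},{"linear":[0,0,0],"delta_rot":[0,0,0],"fingers":0.4},{"linear":[0,0,0],"delta_rot":[0,0,0],"fingers":0.4},{"linear":[0,0,0],"delta_rot":[0,0,0],"fingers":0.4}]'
python3 -m crank '[{"linear":[0,0,0],"delta_rot":[0,0,0],"fingers":0.4},{"linear":[0,0,0],"delta_rot":[0,0,0],"fingers":0.4},{"linear":[0,0,0],"delta_rot":[0,0,0],"fingers":0},{"linear":[0,0,0],"delta_rot":[0,0,0],"fingers":0},{"linear":[0,0,0],"delta_rot":[0,0,0],"fingers":0}]'
python3 -c "
from h import *
to(528.5,204,110)"
```

```text
time: 9.95
tool_pos: [469.4, -53.8, 28.2]
tcp_rot: [-0.646, 1.567, 2.876]
contact_force: [-0.3, 1.2, 0.6]
grip_width: 91.9
time: 10.45
tool_pos: [470.9, -55.0, 30.7]
tcp_rot: [2.403, 1.57, -0.36]
contact_force: [-0.7, -0.7, 0.2]
grip_width: 72.4
time: 10.95
tool_pos: [470.4, -54.7, 30.3]
tcp_rot: [-0.876, 1.57, 2.644]
contact_force: [-1.9, 1.5, 6.7]
grip_width: 54.1
t 10.95 pos [470.4 -54.7  30.3] F [-1.9  1.5  6.7] w 54.1 | shift cm [ -7.97 -21.89 -14.96] rows>= 5.8
rot fix deg [-0.02  0.02  0.02]
```

```bash
python3 -m crank '[{"linear":[-1,0,0],"delta_rot":[0,0,0],"fingers":0},{"linear":[-2.5,0,0],"delta_rot":[0,0,0],"fingers":0},{"linear":[-2.5,-1.2,-0.8],"delta_rot":[0,0,0],"fingers":0},{"linear":[-2,-2.5,-1.7],"delta_rot":[0,0,0],"fingers":0},{"linear":[0,-3.5,-2.4],"delta_rot":[0,0,0],"fingers":0}]'
python3 -m crank '[{"linear":[0,-3.7,-2.5],"delta_rot":[0,0,0],"fingers":0},{"linear":[0,-3.7,-2.5],"delta_rot":[0,0,0],"fingers":0},{"linear":[0,-3.7,-2.5],"delta_rot":[0,0,0],"fingers":0},{"linear":[0,-2.5,-1.8],"delta_rot":[0,0,0],"fingers":0},{"linear":[0,-1.1,-0.8],"delta_rot":[0,0,0],"fingers":0}]'
python3 -m crank '[{"linear":[0,0,0],"delta_rot":[0,0,0],"fingers":0},{"linear":[0,0,0],"delta_rot":[0,0,0],"fingers":0},{"linear":[0,0,0],"delta_rot":[0,0,0],"fingers":0},{"linear":[0,0,0],"delta_rot":[0,0,0],"fingers":0},{"linear":[0,0,0],"delta_rot":[0,0,0],"fingers":0}]'
python3 -c "
from h import *
snap('wrist','w5');snap('side','s5');to(528.5,204,38.3)"
```

```text
time: 11.45
tool_pos: [491.7, 29.5, 113.4]
tcp_rot: [2.552, 1.564, -0.213]
contact_force: [1.5, 0.3, -1.4]
grip_width: 54.4
time: 11.95
tool_pos: [529.5, 206.7, 110.5]
tcp_rot: [3.011, 1.569, 0.251]
contact_force: [-0.3, -0.8, -2.0]
grip_width: 54.5
time: 12.45
tool_pos: [529.1, 203.1, 110.3]
tcp_rot: [1.439, 1.571, -1.325]
contact_force: [0.0, 0.9, -2.0]
grip_width: 54.4
t 12.55 pos [529.1 203.5 110.3] F [-0.7 -0.7 -2.7] w 54.1 | shift cm [ 7.2  -0.07  0.04] rows>= 1.5
rot fix deg [-0.07 -0.   -0.01]
```

View pics/w5.png

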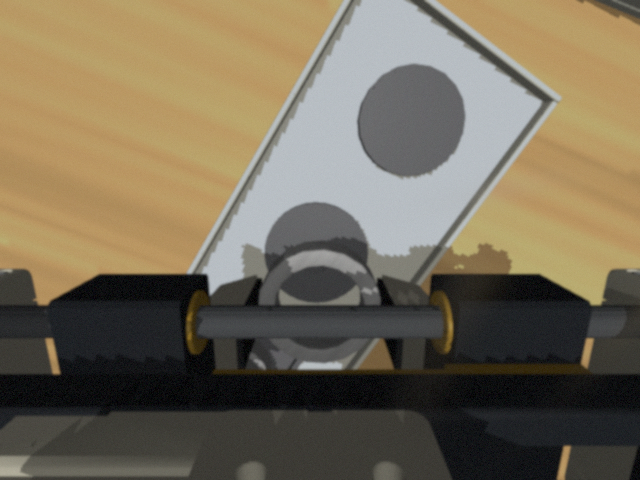

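The collar is held level at about (320,305), with the post foot around (316,250), so they line up to within about 2 mm. The pad centre is at about (411,120).

```bash
python3 -m crank '[{"linear":[1,-0.1,0],"delta_rot":[0,0,0],"fingers":0},{"linear":[2.2,0,0],"delta_rot":[0,0,0],"fingers":0},{"linear":[2,0,0],"delta_rot":[0,0,0],"fingers":0},{"linear":[0.6,0,0],"delta_rot":[0,0,0],"fingers":0},{"linear":[0,0,0],"delta_rot":[0,0,0],"fingers":0}]'
python3 -m crank '[{"linear":[0.3,0,0],"delta_rot":[0,0,0],"fingers":0},{"linear":[0.3,0,0],"delta_rot":[0,0,0],"fingers":0},{"linear":[0,0,0],"delta_rot":[0,0,0],"fingers":0},{"linear":[0,0,0],"delta_rot":[0,0,0],"fingers":0},{"linear":[0,0,0],"delta_rot":[0,0,0],"fingers":0}]'
python3 -c "
from h import *
to(528.5,204,38.3);print(px2w('w5',411,120,14))"
```

```text
time: 13.05
tool_pos: [527.9, 204.9, 51.0]
tcp_rot: [-0.106, 1.568, -2.869]
contact_force: [-0.1, 0.8, -1.3]
grip_width: 54.2
time: 13.55
tool_pos: [528.9, 205.1, 46.5]
tcp_rot: [2.867, 1.57, 0.104]
contact_force: [0.7, 0.1, -2.1]
grip_width: 54.2
t 13.55 pos [528.9 205.1  46.5] F [ 0.7  0.1 -2.1] w 54.2 | shift cm [0.82 0.09 0.07] rows>= 1
rot fix deg [-0.01 -0.03 -0.01]
[630.5 182.2  14. ]
```

```bash
python3 -m crank '[{"linear":[0.3,0,0],"delta_rot":[0,0,0],"fingers":0},{"linear":[0.2,0,0],"delta_rot":[0,0,0],"fingers":0},{"linear":[0.2,0,0],"delta_rot":[0,0,0],"fingers":0},{"linear":[0,0,0],"delta_rot":[0,0,0],"fingers":0},{"linear":[0,0,0],"delta_rot":[0,0,0],"fingers":0}]'
python3 -c "
from h import *
to(528.5,204,38.3)"
```

```text
time: 14.05
tool_pos: [528.6, 205.0, 39.1]
tcp_rot: [0.114, 1.571, -2.649]
contact_force: [0.6, -0.3, -2.0]
grip_width: 54.3
t 14.05 pos [528.6 205.   39.1] F [ 0.6 -0.3 -2. ] w 54.3 | shift cm [0.08 0.09 0.05] rows>= 1
rot fix deg [-0.02  0.02 -0.  ]
```

```bash
python3 -m crank '[{"linear":[0.1,0,0],"delta_rot":[0,0,0],"fingers":0},{"linear":[0.05,0,0],"delta_rot":[0,0,0],"fingers":0},{"linear":[0,0,0],"delta_rot":[0,0,0],"fingers":0},{"linear":[0,0,0],"delta_rot":[0,0,0],"fingers":0},{"linear":[0,0,0],"delta_rot":[0,0,0],"fingers":0}]'
python3 -c "
from h import *
to(528.5,204,38.3)"
```

```text
time: 14.55
tool_pos: [528.9, 205.0, 38.3]
tcp_rot: [2.866, 1.57, 0.103]
contact_force: [-2.2, 0.5, 5.1]
grip_width: 54.0
t 14.55 pos [528.9 205.   38.3] F [-2.2  0.5  5.1] w 54.0 | shift cm [0.   0.08 0.07] rows>= 1
rot fix deg [-0.02 -0.04 -0.01]
```

Seated, with contact at the expected height. Releasing.

```bash
python3 -m crank '[{"linear":[0,0,0],"delta_rot":[0,0,0],"fingers":0.8},{"linear":[0,0,0],"delta_rot":[0,0,0],"fingers":0.8},{"linear":[0,0,0],"delta_rot":[0,0,0],"fingers":0.8},{"linear":[0,0,0],"delta_rot":[0,0,0],"fingers":0.8},{"linear":[0,0,0],"delta_rot":[0,0,0],"fingers":0.8}]'
python3 -m crank '[{"linear":[-1,0,0],"delta_rot":[0,0,0],"fingers":0.8},{"linear":[-3,0,0],"delta_rot":[0,0,0],"fingers":0.8},{"linear":[-3,0,0],"delta_rot":[0,0,0],"fingers":0.8},{"linear":[-2,0,0],"delta_rot":[0,0,0],"fingers":1},{"linear":[0,0,0],"delta_rot":[0,0,0],"fingers":1}]'
python3 -c "
from h import *
to(464,-172,115)"
```

```text
time: 15.05
tool_pos: [528.7, 205.0, 37.6]
tcp_rot: [0.591, 1.571, -2.172]
contact_force: [0.4, -0.1, -0.5]
grip_width: 73.5
time: 15.55
tool_pos: [530.5, 205.5, 131.5]
tcp_rot: [2.985, 1.564, 0.223]
contact_force: [0.0, 0.1, 0.4]
grip_width: 84.9
t 15.55 pos [530.5 205.5 131.5] F [0.  0.1 0.4] w 84.9 | shift cm [ 1.54 32.61 20.16] rows>= 8.0
rot fix deg [-0.01 -0.39 -0.06]
```

```bash
python3 -m crank '[{"linear":[0,2,1.2],"delta_rot":[0,0,0],"fingers":1},{"linear":[0,3.6,2.2],"delta_rot":[0,0,0],"fingers":1},{"linear":[0,3.8,2.3],"delta_rot":[0,0,0],"fingers":1},{"linear":[0,3.8,2.3],"delta_rot":[0,0,0],"fingers":1},{"linear":[0,3.8,2.3],"delta_rot":[0,0,0],"fingers":1}]'
python3 -m crank '[{"linear":[0,3.8,2.3],"delta_rot":[0,0,0],"fingers":1},{"linear":[0.3,3.8,2.3],"delta_rot":[0,0,0],"fingers":1},{"linear":[0.5,3.8,2.3],"delta_rot":[0,0,0],"fingers":1},{"linear":[0.4,2.7,1.9],"delta_rot":[0,0,0],"fingers":1},{"linear":[0.2,1.4,0.9],"delta_rot":[0,0,0],"fingers":1}]'
python3 -m crank '[{"linear":[0,0,0],"delta_rot":[0,0,0],"fingers":1},{"linear":[0,0,0],"delta_rot":[0,0,0],"fingers":1},{"linear":[0,0,0],"delta_rot":[0,0,0],"fingers":1},{"linear":[0,0,0],"delta_rot":[0,0,0],"fingers":1},{"linear":[0,0,0],"delta_rot":[0,0,0],"fingers":1}]'
python3 -c "
from h import *
snap('wrist','w6');snap('side','s6');to(464,-172,27);print(w2px('w6',(464,-172,8)))
a=cv2.imread('pics/w6.png');b=cv2.resize(cv2.imread('pics/s6.png')[135:205,190:380],(640,236))
cv2.imwrite('pics/w6s.png',np.vstack([a[:360],b]))"
```

```text
time: 16.05
tool_pos: [494.9, 7.5, 127.2]
tcp_rot: [-0.338, 1.57, -3.1]
contact_force: [1.2, -1.4, -0.4]
grip_width: 91.8
time: 16.55
tool_pos: [461.8, -173.3, 112.8]
tcp_rot: [-0.524, 1.57, 2.994]
contact_force: [0.0, 0.9, -0.3]
grip_width: 91.9
time: 17.05
tool_pos: [463.3, -170.1, 113.8]
tcp_rot: [2.329, 1.571, -0.433]
contact_force: [-0.1, 0.0, -0.7]
grip_width: 92.0
t 17.15 pos [ 463.2 -170.4  113.8] F [ 0.2  0.5 -0.7] w 91.9 | shift cm [ 8.68  0.18 -0.01] rows>= 1.8
rot fix deg [ 0.04 -0.01 -0.01]
[321.3 251.6]
```

View pics/w6s.png

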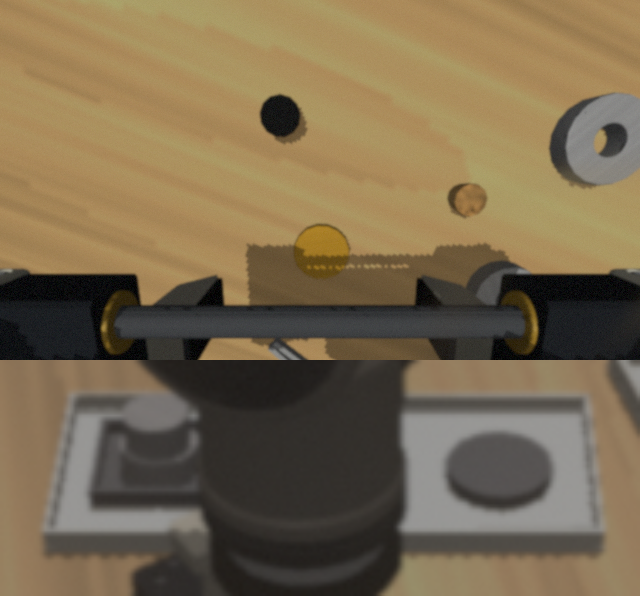

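The blank is at (321,251), matching its prediction, and the fingers are clear of the tweezers. Descending gently.

```bash
python3 -m crank '[{"linear":[1,0.2,0],"delta_rot":[0,0,0],"fingers":1},{"linear":[2.5,0,0],"delta_rot":[0,0,0],"fingers":1},{"linear":[2.5,0,0],"delta_rot":[0,0,0],"fingers":1},{"linear":[1.4,0,0],"delta_rot":[0,0,0],"fingers":1},{"linear":[0.5,0,0],"delta_rot":[0,0,0],"fingers":1}]'
python3 -m crank '[{"linear":[0.4,0,0],"delta_rot":[0,0,0],"fingers":1},{"linear":[0.3,0,0],"delta_rot":[0,0,0],"fingers":1},{"linear":[0,0,0],"delta_rot":[0,0,0],"fingers":1},{"linear":[0,0,0],"delta_rot":[0,0,0],"fingers":0.7},{"linear":[0,0,0],"delta_rot":[0,0,0],"fingers":0.7}]'
python3 -c "
from h import *
to(464,-172,27)"
```

```text
time: 17.65
tool_pos: [462.8, -172.3, 32.7]
tcp_rot: [-0.871, 1.568, 2.65]
contact_force: [0.4, -0.4, 0.2]
grip_width: 91.7
time: 18.15
tool_pos: [464.1, -173.0, 28.2]
tcp_rot: [2.173, 1.57, -0.59]
contact_force: [-0.2, -0.0, -0.5]
grip_width: 80.2
t 18.15 pos [ 464.1 -173.    28.2] F [-0.2 -0.  -0.5] w 80.2 | shift cm [ 0.12 -0.09 -0.03] rows>= 1
rot fix deg [-0.01 -0.04 -0.05]
```

```bash
python3 -m crank '[{"linear":[0.1,-0.1,0],"delta_rot":[0,0,0],"fingers":0.2},{"linear":[0,0,0],"delta_rot":[0,0,0],"fingers":0.2},{"linear":[0,0,0],"delta_rot":[0,0,0],"fingers":0.2},{"linear":[0,0,0],"delta_rot":[0,0,0],"fingers":0.2},{"linear":[0,0,0],"delta_rot":[0,0,0],"fingers":0.2}]'
python3 -m crank '[{"linear":[0,0,0],"delta_rot":[0,0,0],"fingers":0.2},{"linear":[0,0,0],"delta_rot":[0,0,0],"fingers":0},{"linear":[0,0,0],"delta_rot":[0,0,0],"fingers":0},{"linear":[0,0,0],"delta_rot":[0,0,0],"fingers":0},{"linear":[0,0,0],"delta_rot":[0,0,0],"fingers":0}]'
python3 -c "
from h import *
to(630.5,182,115)"
```

```text
time: 18.65
tool_pos: [463.4, -171.9, 26.7]
tcp_rot: [1.505, 1.571, -1.258]
contact_force: [-1.1, -0.1, -0.2]
grip_width: 40.6
time: 19.15
tool_pos: [463.4, -171.9, 26.7]
tcp_rot: [1.316, 1.571, -1.447]
contact_force: [0.9, 0.1, -0.0]
grip_width: 38.2
t 19.15 pos [ 463.4 -171.9   26.7] F [ 0.9  0.1 -0. ] w 38.2 | shift cm [ -8.83 -26.7  -28.61] rows>= 8.4
rot fix deg [-0.01  0.   -0.  ]
```

```bash
python3 -m crank '[{"linear":[-1,0,0],"delta_rot":[0,0,0],"fingers":0},{"linear":[-2.3,0,0],"delta_rot":[0,0,0],"fingers":0},{"linear":[-2.5,-0.9,-1],"delta_rot":[0,0,0],"fingers":0},{"linear":[-2,-2,-2.1],"delta_rot":[0,0,0],"fingers":0},{"linear":[-1,-2.8,-3],"delta_rot":[0,0,0],"fingers":0}]'
python3 -m crank '[{"linear":[0,-3.2,-3.4],"delta_rot":[0,0,0],"fingers":0},{"linear":[0,-3.2,-3.4],"delta_rot":[0,0,0],"fingers":0},{"linear":[0,-3.2,-3.4],"delta_rot":[0,0,0],"fingers":0},{"linear":[0,-3.2,-3.4],"delta_rot":[0,0,0],"fingers":0},{"linear":[0,-3.2,-3.4],"delta_rot":[0,0,0],"fingers":0}]'
python3 -m crank '[{"linear":[0,-2.6,-2.8],"delta_rot":[0,0,0],"fingers":0},{"linear":[0,-1.6,-1.8],"delta_rot":[0,0,0],"fingers":0},{"linear":[0,-0.8,-0.9],"delta_rot":[0,0,0],"fingers":0},{"linear":[0,0,0],"delta_rot":[0,0,0],"fingers":0},{"linear":[0,0,0],"delta_rot":[0,0,0],"fingers":0}]'
python3 -c "
from h import *
snap('wrist','w7');to(630.5,182,40.7)"
```

```text
time: 19.65
tool_pos: [499.9, -96.9, 117.3]
tcp_rot: [2.312, 1.567, -0.453]
contact_force: [0.8, -0.2, -1.1]
grip_width: 38.8
time: 20.15
tool_pos: [598.2, 117.1, 115.5]
tcp_rot: [2.458, 1.57, -0.304]
contact_force: [0.9, -0.5, -0.5]
grip_width: 38.9
time: 20.65
tool_pos: [629.9, 181.0, 114.7]
tcp_rot: [0.333, 1.57, -2.43]
contact_force: [-0.6, -0.4, -0.9]
grip_width: 38.6
t 20.7 pos [629.9 180.6 114.8] F [-0.3 -0.3 -0.6] w 39.0 | shift cm [ 7.4  -0.11 -0.11] rows>= 1.5
rot fix deg [-0.07  0.06 -0.02]
```

View pics/w7.png

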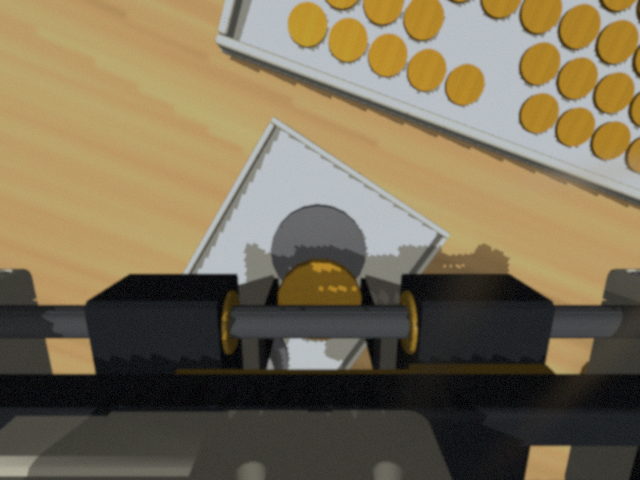

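The blank is held level at about (319,290), above the pad centred at about (319,250), and they're aligned. Lowering.

```bash
python3 -m crank '[{"linear":[1,-0.1,-0.1],"delta_rot":[0,0,0],"fingers":0},{"linear":[2.2,0,0],"delta_rot":[0,0,0],"fingers":0},{"linear":[2,0,0],"delta_rot":[0,0,0],"fingers":0},{"linear":[0.8,0,0],"delta_rot":[0,0,0],"fingers":0},{"linear":[0.4,0,0],"delta_rot":[0,0,0],"fingers":0}]'
python3 -m crank '[{"linear":[0.3,0,0],"delta_rot":[0,0,0],"fingers":0},{"linear":[0.2,0,0],"delta_rot":[0,0,0],"fingers":0},{"linear":[0.2,0,0],"delta_rot":[0,0,0],"fingers":0},{"linear":[0,0,0],"delta_rot":[0,0,0],"fingers":0},{"linear":[0,0,0],"delta_rot":[0,0,0],"fingers":0}]'
python3 -c "
from h import *
to(630.5,182,40.7)"
```

```text
time: 21.2
tool_pos: [630.4, 182.5, 49.5]
tcp_rot: [-0.151, 1.569, -2.915]
contact_force: [0.6, -0.2, -1.0]
grip_width: 38.8
time: 21.7
tool_pos: [631.1, 183.4, 44.1]
tcp_rot: [2.753, 1.57, -0.009]
contact_force: [0.1, 0.4, -0.6]
grip_width: 38.6
t 21.7 pos [631.1 183.4  44.1] F [ 0.1  0.4 -0.6] w 38.6 | shift cm [0.34 0.1  0.11] rows>= 1
rot fix deg [-0.01 -0.03 -0.01]
```

```bash
python3 -m crank '[{"linear":[0.1,0.1,0.1],"delta_rot":[0,0,0],"fingers":0},{"linear":[0.1,0,0],"delta_rot":[0,0,0],"fingers":0},{"linear":[0.1,0,0],"delta_rot":[0,0,0],"fingers":0},{"linear":[0,0,0],"delta_rot":[0,0,0],"fingers":0},{"linear":[0,0,0],"delta_rot":[0,0,0],"fingers":0}]'
python3 -m crank '[{"linear":[0.06,0,0],"delta_rot":[0,0,0],"fingers":0},{"linear":[0,0,0],"delta_rot":[0,0,0],"fingers":0},{"linear":[0,0,0],"delta_rot":[0,0,0],"fingers":0},{"linear":[0,0,0],"delta_rot":[0,0,0],"fingers":0},{"linear":[0,0,0],"delta_rot":[0,0,0],"fingers":0}]'
python3 -c "
from h import *
to(630.5,182,40.7)"
```

```text
time: 22.2
tool_pos: [630.4, 182.0, 40.8]
tcp_rot: [1.235, 1.571, -1.528]
contact_force: [-0.2, -0.5, 0.3]
grip_width: 38.5
time: 22.7
tool_pos: [630.4, 181.9, 40.7]
tcp_rot: [2.109, 1.571, -0.654]
contact_force: [-2.6, -1.1, 5.2]
grip_width: 38.5
t 22.7 pos [630.4 181.9  40.7] F [-2.6 -1.1  5.2] w 38.5 | shift cm [ 0.   -0.   -0.01] rows>= 1
rot fix deg [-0.01 -0.01 -0.01]
```

The blank is down. I'll release it, retreat up and move clear for a final look.

```bash
python3 -m crank '[{"linear":[0,0,0],"delta_rot":[0,0,0],"fingers":0.7},{"linear":[0,0,0],"delta_rot":[0,0,0],"fingers":0.7},{"linear":[0,0,0],"delta_rot":[0,0,0],"fingers":0.7},{"linear":[0,0,0],"delta_rot":[0,0,0],"fingers":0.7},{"linear":[0,0,0],"delta_rot":[0,0,0],"fingers":0.7}]'
python3 -m crank '[{"linear":[-1,0,0],"delta_rot":[0,0,0],"fingers":0.7},{"linear":[-3,0,0],"delta_rot":[0,0,0],"fingers":0.7},{"linear":[-4,0,0],"delta_rot":[0,0,0],"fingers":0.7},{"linear":[-4,1,1],"delta_rot":[0,0,0],"fingers":0.7},{"linear":[-2,3,2],"delta_rot":[0,0,0],"fingers":0.7}]'
python3 -m crank '[{"linear":[0,4,2],"delta_rot":[0,0,0],"fingers":0.7},{"linear":[0,4,2],"delta_rot":[0,0,0],"fingers":0.7},{"linear":[0,4,2],"delta_rot":[0,0,0],"fingers":0.7},{"linear":[0,4,2],"delta_rot":[0,0,0],"fingers":0.7},{"linear":[0,4,2],"delta_rot":[0,0,0],"fingers":0.7}]'
python3 -m crank '[{"linear":[0,4,2],"delta_rot":[0,0,0],"fingers":0.7},{"linear":[0,4,2],"delta_rot":[0,0,0],"fingers":0.7},{"linear":[0,3,1],"delta_rot":[0,0,0],"fingers":0.7},{"linear":[0,1,0],"delta_rot":[0,0,0],"fingers":0.7},{"linear":[0,0,0],"delta_rot":[0,0,0],"fingers":0.7}]'
python3 -c "
from h import *
snap('scene','c8');snap('side','s8')
a=cv2.resize(cv2.imread('pics/c8.png')[170:360,385:515],None,fx=2.8,fy=2.8,interpolation=2)
b=cv2.resize(cv2.imread('pics/s8.png')[130:270,190:390],None,fx=2.1,fy=2.1,interpolation=2)
c=cv2.resize(cv2.imread('pics/c8.png')[170:300,140:350],None,fx=2,fy=1.8,interpolation=2)
r=np.zeros((532,420,3),np.uint8);r[:b.shape[0],:b.shape[1]]=b;r[-c.shape[0]:,:c.shape[1]]=c
cv2.imwrite('pics/f8.png',np.hstack([a,r]))"
```

```text
time: 23.2
tool_pos: [630.4, 182.0, 39.9]
tcp_rot: [0.26, 1.571, -2.502]
contact_force: [0.8, 0.0, -0.2]
grip_width: 63.9
time: 23.7
tool_pos: [618.6, 135.8, 184.9]
tcp_rot: [2.964, 1.564, 0.205]
contact_force: [0.3, -0.6, 0.4]
grip_width: 64.7
time: 24.2
tool_pos: [598.1, -90.8, 181.2]
tcp_rot: [2.455, 1.57, -0.308]
contact_force: [0.1, 0.3, -0.1]
grip_width: 64.2
time: 24.7
tool_pos: [596.5, -220.2, 180.5]
tcp_rot: [2.474, 1.57, -0.291]
contact_force: [0.2, 0.8, 0.0]
grip_width: 64.0
```

View pics/f8.png

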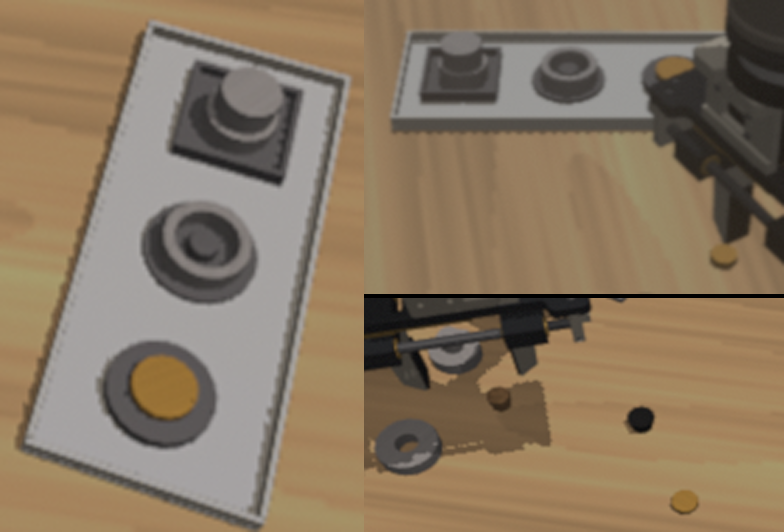

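The picture shows the die upright in the nest, the collar flat around the post, and the blank wholly on the pad near its centre. The narrow collar and small blank are where they were. The arm hides part of the narrow die. The gripper is at z≈180, touching nothing. Handing in.

```bash
python3 -c "
from h import *
print(workorder.close_job())"
```

```text
the job is handed in; nothing more can be done
None
```

The large-medal set is in the white tray and the job is handed in, at about 25 s of the 90 s allowed. I placed the wide die, then the wide collar, then the large blank. Each was lowered until it touched (about 5–10 N) at the expected height, then released.

**Last checks:** in the final pictures the die stands upright in the square nest and the collar lies flat over the post. The blank lies wholly on the pad, within a few millimetres of its middle. The largest force shown at the end of any move was under 10 N.

**Look-alikes:** I never touched the small-medal pieces. The narrow collar and small blank were seen in place at the end. The arm partly hid the narrow die in the last picture, so I did not fully confirm its position.

**Disagreements:**
- The scene and side cameras differed by 3–12 mm (worst at the post), so I corrected from the wrist camera where it differed.
- The gripper read about 54 mm on the 56 mm collar and 38–39 mm on the 40 mm blank, but both were held firmly.

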